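# Push the green grater plate through the slot of its stand

### The arm

A 7-joint arm with a two-finger parallel gripper is mounted at the origin on the work surface. World frame = base frame: x ahead of the robot, y to its left, z up, the work surface at z = 0. Lengths are in m, angles in rad, forces in N, time in s.
With the tool pointing down it reaches from about 0.425 to 0.925 m from the base axis. Payload 6.8 kg.
Tool frame: the origin (TCP) lies on the front face of the gripper's body, between the roots of the fingers; the fingertips stand 73 mm ahead of it and the grasp point (between the pads) lies 54 mm ahead of it (bot.tips_ahead is the distance from the TCP to the fingertips, in m); y points along the fingers, z is the direction in which the jaws open and shut, and the axes are right-handed (so a half turn about y gives the same grasp; the last joint's range is limited). The gripper opens to 85 mm and grips with 20 to 120 N. Pads are 22 mm wide; open, the fingers measure 114 mm over their backs; the gripper's body (76 mm by 85 mm) begins 54 mm behind the grasp point. The pads swing forward as they close: fully open they stand 13 mm farther back than shut.
Start: joints at [1.058, 0.477, 0.022, 1.555, -0.011, 1.109, -0.083], TCP at [0.266, -0.62, 0.304] pointing down, gripper open.
Joint ranges: [-2.96, 2.96], [-0.34, 2.1], [-1.41, 1.46], [0.24, 2.44], [-1.37, 4.51], [0.17, 1.92], [-2.96, 2.96]. Speed limits (rad/s): [2.39, 2.39, 3.14, 3.14, 3.14, 3.14, 3.14].

### API

Orientations are given as a unit quaternion [w, x, y, z].
In Python, from station import bot gives the robot as it stands.
- The arm moves only by the shell command python3 -m crank 'ROWS' [OPENING] [FORCE]. ROWS is JSON, a list of rows, each an object of numbers: "x", "y", "z": the shift along the tool's x, y, z each as a share of 0.12 m, from -1 to 1; "turn": the turn about the tool's y as a share of 180 degrees, from -1 to 1. In form: [{"x": .., "y": .., "z": .., "turn": ..}, ...]. A call has 1 to 20 rows; each row is the pose to reach, as a shift and turn from the pose commanded when the call began, along the tool's axes at that moment, turning the shorter way round; what a row does not reach only later rows make up. A row lasts 1/8 s, in which the tool goes at most 62.5 mm and 10.7 degrees, less where a joint would pass 70% of its speed; a pose out of reach is approached as far as the arm can. A call with a number of a shift or a turn outside -1 to 1 is refused whole. A call with a gripper value outside its range is refused whole. OPENING is the gripper's target within -1 to 1 (fully open at 1, half-way at 0, shut at -1), set as the call begins (- or left out, the last holds). The fingers move at their own pace and stop on an object; FORCE is the grip in N (left out, the last holds). Time passes only in rows, so rows that repeat a pose let the fingers close. It gives the time, the measured TCP pose, the force and the opening at its end, in the units of the state.
- bot.get_state(): the state, without advancing time (a new reading comes with each control period).
- bot.snapshot(name): name is "side" or "top"; returns a dict with "color" (384x512x3 uint8, blue, green, red), "fx", "fy", "cx", "cy" (pixels), "k1" (the pictures are not rectified: a ray, as slopes to the right and down, at radius r is drawn at 1 + k1 r^2 times it, then the intrinsics apply), "R" (3x3) and "t" (3): a world point X has camera coordinates R X + t. Camera axes: x right, y down, z forward; pixel columns grow to the right and rows downward; lengths in m; the calibration is good to about 2 mm. A picture is of the moment at which its call begins. There is no depth.
- bot.hand_in(): hands the job in, once; it reports no verdict.
The state is a dict: "t": time; "joint_pos": joint angles; "joint_velocities": joint speeds; "tau": joint torques, N m; "ee_pos": TCP position; "tcp_rot": TCP orientation; "force": force on the tool from outside, world axes, zero at the start; "torque": the same for the moment, N m; "width": opening from 0.0 (shut) to 1.0 (fully open).
Only numpy, scipy, OpenCV 4.12 (cv2) and the standard library are available. Lean on these libraries where they do the work, as an engineer would, in place of code of your own. Each camera call takes 0.05 s, during which the arm holds its last target. There are 200 camera calls.

### The job

Take the grater plate with the green handle out of the wooden rack and push it down through the slot in the top of the clamped steel stand, past the stiff rubber flap inside, until its shoulder bar rests on the stand's top; then let go. Leave the red- and white-handled plates in the rack.

Things in the scene. Friction and masses are not known exactly. Their poses are not given: they have to be found in the camera images.
- green_plate: Grater plate, green handle, 110 g, upright in the rack. Steel blade 70 (x) x 5 (y) x 80 (z) mm; shoulder bar 120 x 12 x 8 mm on its upper edge; green block handle 64 x 16 x 38 mm on that. Origin: mid underside of the bar; z up, x along the bar, y across the blade. Blade to 80 mm below the origin, handle 8 to 46 mm above: grip it across y, 30 mm above the origin. Lift 90 mm straight up to free it.
- red_plate: Same plate with a red handle, origin and axes alike; stays in the rack. The three plates hang in any order, parallel, 80 mm apart along y, in a wooden rack: the ends of their shoulder bars lie on two rails 100 mm above the counter, between nibs 6 mm high and 16 mm apart.
- white_plate: Same plate with a white handle, origin and axes alike; stays in the rack.
- slot_mouth (a point): Centre of the slot in the fixed stand's flat top (150 x 84 mm), 125 mm above the counter. x along the slot, y across, z up; plate fits either way round. Slot 90 mm long, 36 wide, narrowing to 16 at 14 deep. 24 deep a stiff black flap bears the plate's weight; pushed by the blade with 3 to 8 N it swings down and stays. Home: bar lies on the top across both slot ends, plate's origin here.
Not all that is in view belongs to the job. Leave any purple look-alike of the part that bears slot_mouth alone.

How it is judged:
By the outcome, as a careful person would: the job done as asked, in the order asked, and still so for the second after the job is handed in, with the robot touching nothing.
It also fails if it takes over 48 s, if anything falls off the work surface, if the arm or the gripper's body presses on something with over 40 N, if the wrist force passes 120 N, or if a joint passes its speed limit or range.

## Working session

There is one attempt and no reset: what is moved stays moved. The work goes in short steps, Python scripts to look and compute and a shell command to move; the robot and the scene stay as the last step left them, time stands still between calls to the robot, and variables do not carry over. Pictures are saved under pics/ and viewed, about 8 in all and at most 12, crops included, and the job is handed in when it is done.

```bash
mkdir -p pics; cat > h.py <<'E'
import numpy as np,cv2
from station import bot
from scipy.spatial.transform import Rotation as Ro
def ray(s,u,v):
    K=np.array([[s['fx'],0,s['cx']],[0,s['fy'],s['cy']],[0,0,1.]])
    p=cv2.undistortPoints(np.array([[[u,v]]],float),K,np.array([s['k1'],0,0,0,0.]))[0,0]
    R=np.array(s['R']);d=R.T@np.array([p[0],p[1],1]);return -R.T@np.array(s['t']),d
def atz(s,u,v,z):
    c,d=ray(s,u,v);return c+d*(z-c[2])/d[2]
def proj(s,X):
    K=np.array([[s['fx'],0,s['cx']],[0,s['fy'],s['cy']],[0,0,1.]])
    return cv2.projectPoints(np.array(X,float).reshape(-1,1,3),cv2.Rodrigues(np.array(s['R'],float))[0],np.array(s['t'],float),K,np.array([s['k1'],0,0,0,0.]))[0][:,0]
E
python3 - <<'E'
from h import *
for n in("top","side"):
    s=bot.snapshot(n);cv2.imwrite(f"pics/{n}0.png",s['color'])
    print(n,s['fx'],s['k1'],-np.array(s['R']).T@np.array(s['t']))
st=bot.get_state();print(st)
print(Ro.from_quat(np.roll(st['tcp_rot'],-1)).as_matrix().round(3),bot.tips_ahead)
E
```

```text
top 467.15245503320796 -0.11014556845139002 [0.40801897 0.02422311 1.05477415]
side 465.27991363131 -0.011143361540421014 [ 0.40615606 -0.6493218   0.8196828 ]
{'t': 0.1, 'joint_pos': array([ 1.05792512,  0.47774415,  0.0223402 ,  1.55637495, -0.01146626,
        1.10930174, -0.08312598]), 'joint_velocities': array([-1.10713811e-03, -1.18780150e-03,  1.26394255e-03, -3.24649490e-03,
        1.30269184e-03,  3.31040135e-05,  5.15501859e-04]), 'tau': array([ 4.85373224e-03, -5.97755814e+01,  1.61396764e+00, -2.81951022e+01,
        1.28952228e-02,  5.04962954e-03,  2.85437397e-05]), 'ee_pos': array([ 0.26564417, -0.62006755,  0.30299544]), 'tcp_rot': array([ 0.14196342, -0.14231068,  0.693249  , -0.69209817]), 'force': array([-0.31910915, -0.20110421, -0.43084501]), 'torque': array([-0.01104191, -0.00275337, -0.04207744]), 'width': 1.0009002935524849}
[[-0.919 -0.001  0.394]
 [-0.394  0.001 -0.919]
 [ 0.    -1.    -0.002]] 0.0726
```

View pics/top0.png

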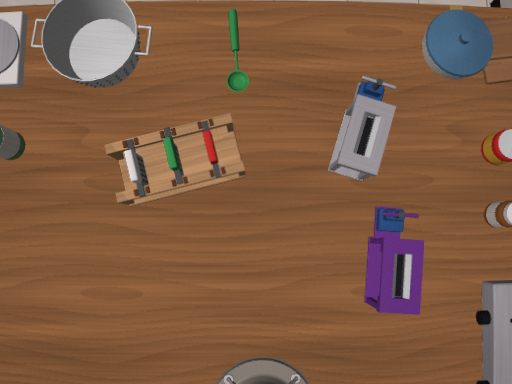

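View pics/side0.png

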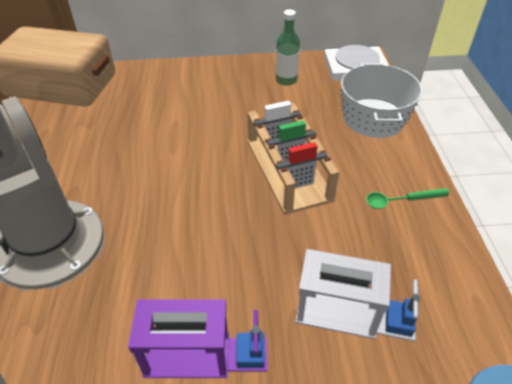

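The top view shows the green plate at about (171,153), the steel stand's slot at about (367,135), and the purple look-alike at (402,276). I'll enlarge the first two next.

```bash
python3 - <<'E'
from h import *
s=bot.snapshot("top");c=s['color']
a=cv2.resize(c[110:210,100:250],None,fx=5,fy=5,interpolation=cv2.INTER_CUBIC)[:, :]
b=cv2.resize(c[70:190,325:405],None,fx=5,fy=5,interpolation=cv2.INTER_CUBIC)
a=cv2.resize(c[120:200,150:205],None,fx=7,fy=7,interpolation=cv2.INTER_CUBIC)
o=np.zeros((600,790,3),np.uint8);o[:560,:385]=a;o[:600,390:790]=b
cv2.imwrite("pics/c1.png",o)
for p in [(171,153,.12),(367,135,.125)]:print(atz(s,*p))
E
```

```text
[0.55924721 0.18205058 0.12      ]
[ 0.59457541 -0.21644883  0.125     ]
```

View pics/c1.png

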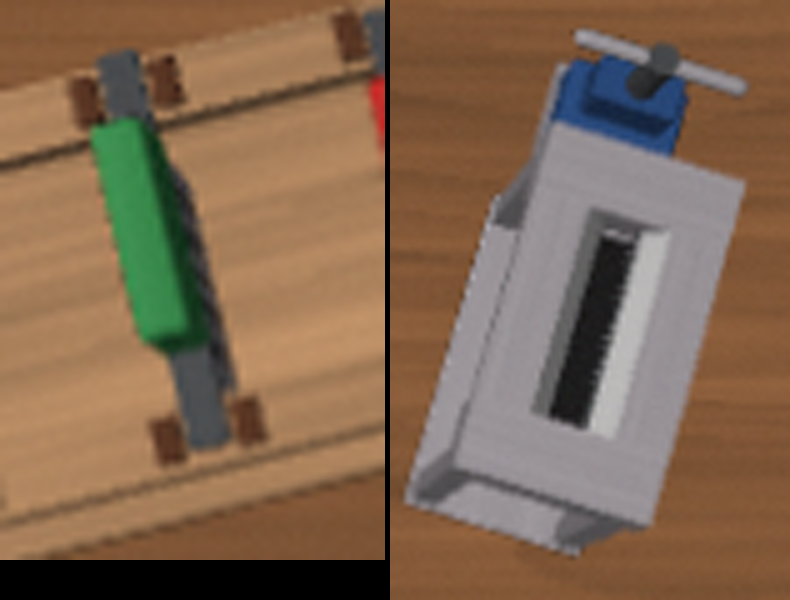

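```bash
cat > m.py <<'E'
from h import *
s=bot.snapshot("top")
def q(pts,k,ox,oy,z):
    P=np.array([atz(s,(u+.5)/k-.5+ox,(v+.5)/k-.5+oy,z) for u,v in pts])
    c=P.mean(0); l=(P[0]+P[1]-P[2]-P[3])/2; w=(P[0]+P[3]-P[1]-P[2])/2
    print(c.round(4),"len",np.linalg.norm(l).round(4),"wid",np.linalg.norm(w).round(4),"ang",np.degrees(np.arctan2(l[1],l[0])).round(2)); return c
if __name__=="__main__":
    q([(98,55),(140,50),(229,440),(186,448)],7,150,120,.108)
    q([(93,128),(135,120),(185,332),(145,345)],7,150,120,.146)
    q([(170,125),(356,185),(260,525),(67,460)],5,325,70,.125)
    q([(203,210),(280,230),(222,437),(145,413)],5,325,70,.125)
    st=bot.get_state();M=Ro.from_quat(np.roll(st['tcp_rot'],-1)).as_matrix()
    print(np.degrees(np.arctan2(M[1,0],M[0,0])),st['ee_pos'])
E
python3 m.py
```

```text
[0.5573 0.1803 0.108 ] len 0.119 wid 0.0126 ang 13.22
[0.556  0.1807 0.146 ] len 0.0628 wid 0.0119 ang 13.89
[ 0.5967 -0.2175  0.125 ] len 0.1476 wid 0.0821 ang -18.02
[ 0.5967 -0.2169  0.125 ] len 0.0893 wid 0.033 ang -17.4
-156.80591204311628 [ 0.26573707 -0.62020973  0.30331003]
```

Sizes agree with those given: bar 119 mm, slot 89 mm, top 148 x 82 mm. The green plate is at (0.557, 0.180) at 13.5°, and the slot is at (0.597, -0.217) at -17.8°. Now I'll travel to the rack.

```bash

python3 -m crank '[{"x":-1,"z":-1},{"x":-1,"z":-1},{"x":-1,"z":-1},{"x":-1,"z":-1}]' 1 60
python3 -m crank '[{"x":-1,"z":-1},{"x":-1,"z":-1},{"x":-1,"z":-1},{"x":-1,"z":-1}]'
python3 -m crank '[{"x":-1,"z":-1},{"x":-1,"z":-1},{"x":-1,"z":-1},{"x":-1,"z":-1}]'
python3 -m crank '[{"x":-1,"z":-1,"turn":0.054},{"x":-1,"z":-1,"turn":0.054},{"x":-1,"z":-1,"turn":0.054},{"x":-1,"z":-1,"turn":0.054}]'
cat > go.py <<'E'
from h import *
import sys
X=np.array([float(a) for a in sys.argv[1:4]]);ang=float(sys.argv[4])
st=bot.get_state();M=Ro.from_quat(np.roll(st['tcp_rot'],-1)).as_matrix()
a=np.degrees(np.arctan2(M[1,0],M[0,0]));dt=(a-ang+90)%180-90
print(st['t'],"pos",st['ee_pos'].round(4),"ang",a.round(2),"shift units",(M.T@(X-st['ee_pos'])/.12).round(3),"turn",(dt/180).round(4),"w",st['width'].round(3),"F",st['force'].round(2))
E
python3 go.py .557 .1803 .30 13.5
```

```text
invalid input
invalid input
invalid input
invalid input
Traceback (most recent call last):
  File "go.py", line 6, in <module>
    print(st['t'],"pos",st['ee_pos'].round(4),"ang",a.round(2),"shift units",(M.T@(X-st['ee_pos'])/.12).round(3),"turn",(dt/180).round(4),"w",st['width'].round(3),"F",st['force'].round(2))
                                                                                                                                              ^^^^^^^^^^^^^^^^^
AttributeError: 'float' object has no attribute 'round'
```

All the moves were refused, probably because each row needs all four keys.

```bash
sed -i "s/st\['width'\].round(3)/round(st['width'],3)/" go.py
python3 -m crank '[{"x":-1,"y":0,"z":-1,"turn":0},{"x":-1,"y":0,"z":-1,"turn":0},{"x":-1,"y":0,"z":-1,"turn":0},{"x":-1,"y":0,"z":-1,"turn":0}]' 1 60
python3 go.py .557 .1803 .30 13.5
```

```text
t: 0.7
ee_pos: [0.3312, -0.4593, 0.304]
tcp_rot: [0.145, -0.144, 0.693, -0.692]
force: [-0.0, -0.4, -0.7]
width: 1.006
0.7 pos [ 0.3312 -0.4593  0.304 ] ang -156.44 shift units [-3.855  0.043 -4.134] turn 0.0559 w 1.006 F [-0.04 -0.45 -0.74]
```

```bash

python3 -m crank '[{"x":-1,"y":0,"z":-1,"turn":0},{"x":-1,"y":0,"z":-1,"turn":0},{"x":-1,"y":0,"z":-1,"turn":0},{"x":-1,"y":0,"z":-1,"turn":0}]' | head -2
python3 -m crank '[{"x":-1,"y":0,"z":-1,"turn":0},{"x":-1,"y":0,"z":-1,"turn":0},{"x":-1,"y":0,"z":-1,"turn":0},{"x":-1,"y":0,"z":-1,"turn":0}]' | head -2
python3 -m crank '[{"x":-0.8,"y":0,"z":-1,"turn":0.054},{"x":-0.8,"y":0,"z":-1,"turn":0.054},{"x":-0.8,"y":0,"z":-1,"turn":0.054},{"x":-0.8,"y":0,"z":-1,"turn":0.054},{"x":-0.8,"y":0,"z":-1,"turn":0.054}]'
python3 go.py .557 .1803 .30 13.5
```

```text
t: 1.2
ee_pos: [0.3934, -0.3031, 0.3041]
t: 1.7
ee_pos: [0.4564, -0.1463, 0.3041]
t: 2.33
ee_pos: [0.4961, -0.0025, 0.3036]
tcp_rot: [-0.081, 0.082, -0.702, 0.703]
force: [-0.9, -0.1, 0.2]
width: 0.998
2.325 pos [ 0.4961 -0.0025  0.3036] ang -166.73 shift units [-0.844  0.028 -1.366] turn -0.0013 w 0.998 F [-0.86 -0.13  0.24]
```

```bash

python3 -m crank '[{"x":-0.84,"y":0,"z":-1,"turn":0},{"x":-0.84,"y":0,"z":-1,"turn":0},{"x":-0.84,"y":0,"z":-1,"turn":0},{"x":-0.84,"y":0,"z":-1,"turn":0}]' | head -2
python3 -m crank '[{"x":0,"y":0.2,"z":-0.36,"turn":0},{"x":0,"y":0.2,"z":-0.36,"turn":0},{"x":0,"y":0.2,"z":-0.36,"turn":0},{"x":0,"y":0.2,"z":-0.36,"turn":0}]'
python3 - <<'E'
from h import *
o=np.zeros((560,800,3),np.uint8)
s=bot.snapshot("side");o[:,:400]=cv2.resize(s['color'][70:210,230:330],None,fx=4,fy=4,interpolation=2)
s=bot.snapshot("top");o[:400,400:]=cv2.resize(s['color'][100:200,120:220],None,fx=4,fy=4,interpolation=2)
cv2.imwrite("pics/c2.png",o)
E
python3 go.py .557 .1803 .186 13.5
```

```text
t: 2.82
ee_pos: [0.567, 0.1406, 0.3035]
t: 3.32
ee_pos: [0.5568, 0.1801, 0.2804]
tcp_rot: [-0.082, 0.081, -0.702, 0.703]
force: [-1.1, 0.3, 0.2]
width: 0.995
3.425 pos [0.5566 0.181  0.2804] ang -166.66 shift units [-0.002  0.786  0.006] turn -0.0009 w 1.0 F [ 0.02 -0.61 -0.28]
```

View pics/c2.png

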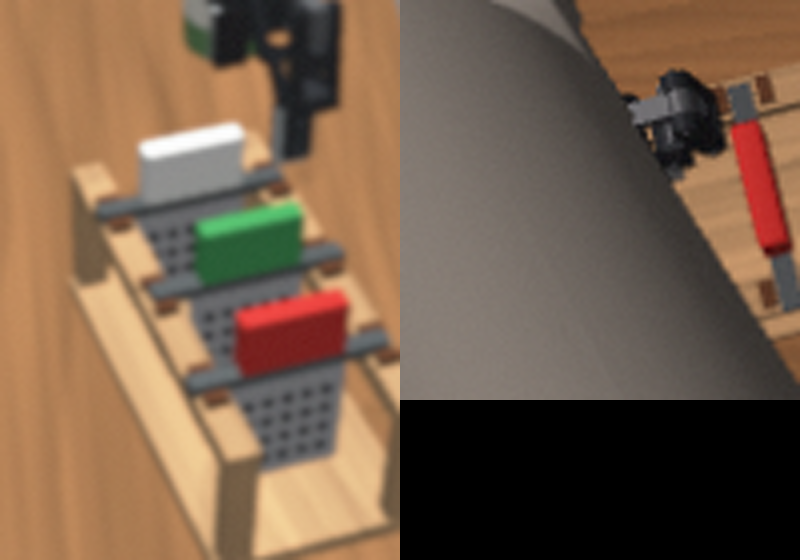

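The gripper hangs over the green handle, at about (250,240) in the left crop, with nothing in the way. Next: descend and close.

```bash

python3 -m crank '[{"x":0,"y":0.4,"z":0,"turn":0},{"x":0,"y":0.65,"z":0,"turn":0},{"x":0,"y":0.79,"z":0,"turn":0},{"x":0,"y":0.79,"z":0,"turn":0}]' 1
python3 -m crank '[{"x":0,"y":0,"z":0,"turn":0},{"x":0,"y":0,"z":0,"turn":0},{"x":0,"y":0,"z":0,"turn":0},{"x":0,"y":0,"z":0,"turn":0},{"x":0,"y":0,"z":0,"turn":0},{"x":0,"y":0,"z":0,"turn":0},{"x":0,"y":0,"z":0,"turn":0},{"x":0,"y":0,"z":0,"turn":0}]' -1 60
python3 go.py .557 .1803 .28 13.5
```

```text
t: 3.92
ee_pos: [0.5558, 0.1821, 0.1845]
tcp_rot: [-0.082, 0.083, -0.702, 0.702]
force: [0.2, 0.9, 1.2]
width: 1.004
t: 4.92
ee_pos: [0.5563, 0.1825, 0.1857]
tcp_rot: [-0.083, 0.083, -0.702, 0.702]
force: [-1.4, -1.4, 5.9]
width: 0.18
4.925 pos [0.5563 0.1825 0.1857] ang -166.54 shift units [-0.002 -0.786  0.019] turn -0.0002 w 0.18 F [-1.43 -1.41  5.9 ]
```

```bash

python3 -m crank '[{"x":0,"y":-0.2,"z":0,"turn":0},{"x":0,"y":-0.4,"z":0,"turn":0},{"x":0,"y":-0.6,"z":0,"turn":0},{"x":0,"y":-0.8,"z":0,"turn":0},{"x":0,"y":-1,"z":0,"turn":0},{"x":0,"y":-1,"z":0,"turn":0}]'
python3 -m crank '[{"x":0,"y":-0.2,"z":0,"turn":0},{"x":0,"y":-0.4,"z":0,"turn":0},{"x":0,"y":-0.4,"z":0,"turn":0}]'
python3 - <<'E'
from h import *
s=bot.snapshot("side");o=cv2.resize(s['color'][20:210,180:360],None,fx=3,fy=3,interpolation=2)
cv2.imwrite("pics/c3.png",o)
E
python3 go.py .5967 -.2172 .32 -17.8
```

```text
t: 5.68
ee_pos: [0.5566, 0.183, 0.3064]
tcp_rot: [0.084, -0.082, 0.703, -0.702]
force: [0.1, -0.1, -0.5]
width: 0.179
t: 6.05
ee_pos: [0.5563, 0.1828, 0.3532]
tcp_rot: [0.083, -0.082, 0.702, -0.702]
force: [-0.5, -0.3, -1.7]
width: 0.179
6.1 pos [0.5558 0.1824 0.3519] ang -166.53 shift units [0.444 0.267 3.318] turn 0.1737 w 0.181 F [ 0.19 -0.04 -1.57]
```

View pics/c3.png

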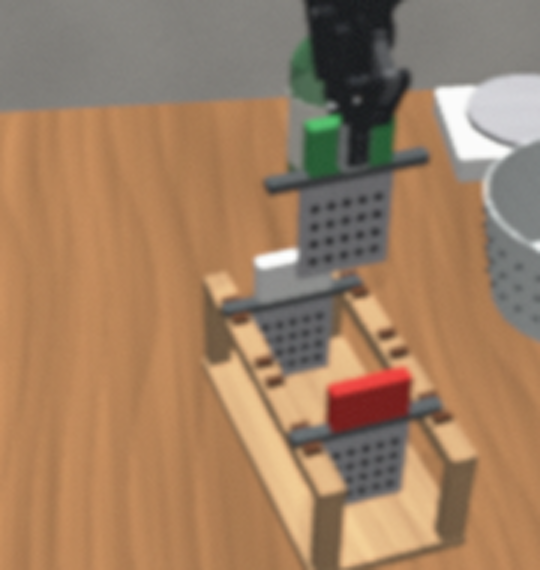

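The plate is held level and clear, and the red and white plates are still in place. Carrying it over to the stand.

```bash

python3 -m crank '[{"x":0.07,"y":0,"z":0.33,"turn":0},{"x":0.15,"y":0,"z":0.67,"turn":0},{"x":0.22,"y":0,"z":1,"turn":0},{"x":0.22,"y":0,"z":1,"turn":0}]' | head -2
python3 -m crank '[{"x":0.07,"y":0,"z":0.33,"turn":0},{"x":0.15,"y":0,"z":0.67,"turn":0},{"x":0.22,"y":0,"z":1,"turn":0},{"x":0.22,"y":0,"z":1,"turn":0}]' | head -2
python3 -m crank '[{"x":0,"y":0,"z":0.2,"turn":0.04},{"x":0,"y":0,"z":0.4,"turn":0.08},{"x":0,"y":0,"z":0.6,"turn":0.12},{"x":0,"y":0,"z":0.8,"turn":0.174},{"x":0,"y":0,"z":1,"turn":0.174},{"x":0,"y":0,"z":1,"turn":0.174}]'
python3 go.py .5967 -.2172 .32 -17.8
```

```text
t: 6.6
ee_pos: [0.5578, 0.055, 0.3506]
t: 7.1
ee_pos: [0.5599, -0.0666, 0.3511]
t: 7.85
ee_pos: [0.5885, -0.1801, 0.3515]
tcp_rot: [0.111, -0.109, -0.698, 0.698]
force: [-0.2, 0.6, -0.2]
width: 0.181
7.85 pos [ 0.5885 -0.1801  0.3515] ang 162.09 shift units [-0.161  0.262  0.273] turn -0.0006 w 0.181 F [-0.24  0.56 -0.19]
```

```bash

python3 -m crank '[{"x":-0.08,"y":0,"z":0.14,"turn":0},{"x":-0.16,"y":0,"z":0.27,"turn":0},{"x":-0.16,"y":0.2,"z":0.27,"turn":0},{"x":-0.16,"y":0.39,"z":0.27,"turn":0},{"x":-0.16,"y":0.39,"z":0.27,"turn":0}]'
python3 - <<'E'
from h import *
o=np.zeros((600,800,3),np.uint8)
s=bot.snapshot("side");o[:600,:480]=cv2.resize(s['color'][190:340,290:410],None,fx=4,fy=4,interpolation=2)
s=bot.snapshot("top");o[:480,480:]=cv2.resize(s['color'][70:190,325:405],None,fx=4,fy=4,interpolation=2)
cv2.imwrite("pics/c4.png",o)
E
python3 go.py .5967 -.2172 .305 -17.8
```

```text
t: 8.48
ee_pos: [0.596, -0.2171, 0.3044]
tcp_rot: [-0.111, 0.108, 0.699, -0.698]
force: [0.5, -0.9, -0.2]
width: 0.176
8.575 pos [ 0.5972 -0.2171  0.3069] ang 162.13 shift units [0.004 0.016 0.002] turn -0.0004 w 0.176 F [-0.08  0.   -0.18]
```

View pics/c4.png

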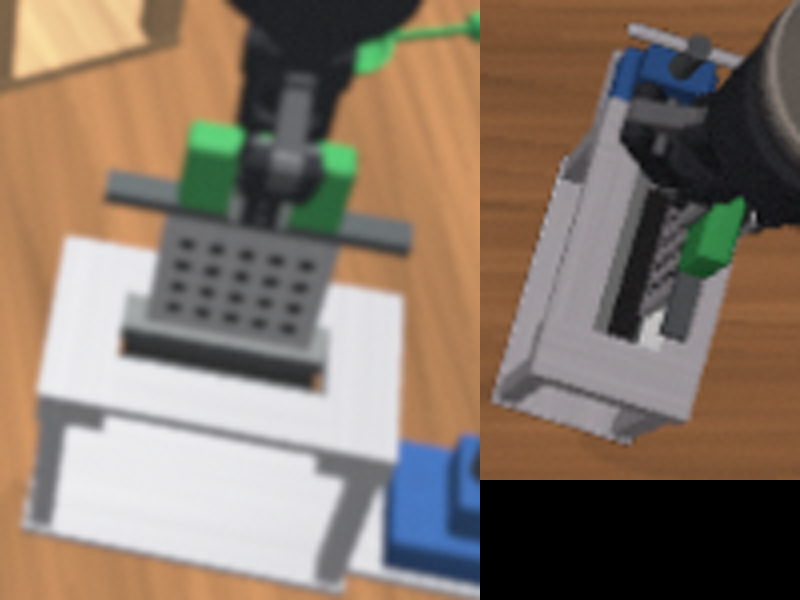

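The blade hangs over the slot, with its bottom corners at crop (150,310) and (312,347). I'll compare those with the side-view projection.

```bash
python3 - <<'E'
from h import *
s=bot.snapshot("side");a=np.radians(-17.8);ux=np.array([np.cos(a),np.sin(a),0]);uy=np.array([-ux[1],ux[0],0])
st=bot.get_state();T=st['ee_pos']
c=lambda X:((proj(s,X)-[290,190]+.5)*4-.5).round(0).tolist()
b=T-[0,0,.166]
print("blade bottom",c([b+i*.035*ux-.0025*uy for i in(-1,1)]))
m=np.array([.5967,-.2172,.125])
print("slot",c([m+i*.045*ux+j*.018*uy for i in(-1,1) for j in(-1,1)]))
print("top",c([m+i*.075*ux+j*.042*uy for i in(-1,1) for j in(-1,1)]))
E
```

```text
blade bottom [[150.0, 315.0], [315.0, 346.0]]
slot [[117.0, 362.0], [128.0, 294.0], [328.0, 403.0], [333.0, 333.0]]
top [[39.0, 395.0], [69.0, 239.0], [399.0, 467.0], [405.0, 301.0]]
```

The prediction agrees to about 1 mm. Inserting in stages, watching the force.

```bash

python3 -m crank '[{"x":0,"y":0.08,"z":0,"turn":0},{"x":0,"y":0.16,"z":0,"turn":0},{"x":0,"y":0.24,"z":0,"turn":0},{"x":0,"y":0.28,"z":0,"turn":0},{"x":0,"y":0.28,"z":0,"turn":0}]' -1 80
python3 -m crank '[{"x":0,"y":0.06,"z":0,"turn":0},{"x":0,"y":0.12,"z":0,"turn":0},{"x":0,"y":0.18,"z":0,"turn":0},{"x":0,"y":0.18,"z":0,"turn":0}]'
python3 go.py .5967 -.2172 .2107 -17.8
```

```text
t: 9.25
ee_pos: [0.5967, -0.2165, 0.2721]
tcp_rot: [-0.11, 0.109, 0.699, -0.699]
force: [-0.2, -0.5, -1.0]
width: 0.18
t: 9.75
ee_pos: [0.5961, -0.2168, 0.2498]
tcp_rot: [0.111, -0.109, -0.698, 0.699]
force: [-0.8, -0.1, -2.0]
width: 0.173
9.75 pos [ 0.5961 -0.2168  0.2498] ang 162.14 shift units [-0.007  0.326  0.001] turn -0.0003 w 0.173 F [-0.8  -0.14 -1.95]
```

```bash

python3 -m crank '[{"x":0,"y":0.08,"z":0,"turn":0},{"x":0,"y":0.16,"z":0,"turn":0},{"x":0,"y":0.24,"z":0,"turn":0},{"x":0,"y":0.29,"z":0,"turn":0},{"x":0,"y":0.29,"z":0,"turn":0}]'
python3 -m crank '[{"x":0,"y":0.02,"z":0,"turn":0},{"x":0,"y":0.035,"z":0,"turn":0},{"x":0,"y":0.035,"z":0,"turn":0}]'
python3 - <<'E'
from h import *
s=bot.snapshot("side");cv2.imwrite("pics/c5.png",cv2.resize(s['color'][190:340,290:410],None,fx=4,fy=4,interpolation=2))
E
python3 go.py .5967 -.2172 .2107 -17.8
```

```text
t: 10.38
ee_pos: [0.5964, -0.2165, 0.2154]
tcp_rot: [-0.11, 0.109, 0.699, -0.699]
force: [-0.9, -2.4, -2.7]
width: 0.173
t: 10.75
ee_pos: [0.597, -0.2166, 0.2122]
tcp_rot: [0.109, -0.11, -0.699, 0.699]
force: [-0.4, -2.0, -2.4]
width: 0.173
10.8 pos [ 0.597  -0.2166  0.2122] ang 162.15 shift units [0.001 0.012 0.006] turn -0.0003 w 0.175 F [-1.24 -1.75 -2.05]
```

View pics/c5.png

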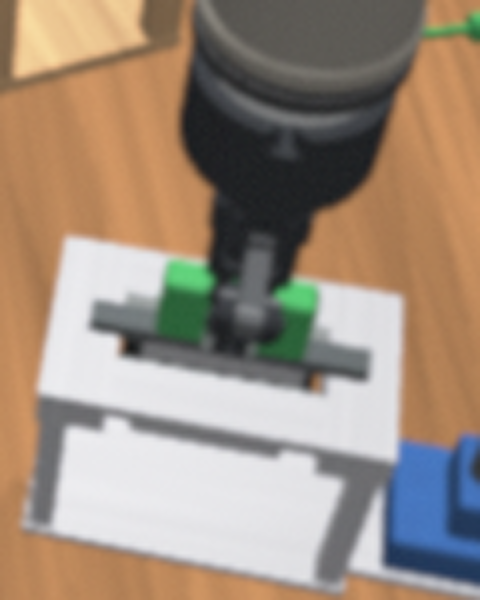

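The bar is nearly on the top, about 1.5 mm high by the readings. I'll push until contact shows.

```bash

python3 -m crank '[{"x":0,"y":0.01,"z":0,"turn":0},{"x":0,"y":0.015,"z":0,"turn":0},{"x":0,"y":0.015,"z":0,"turn":0}]'
python3 -m crank '[{"x":0,"y":0.01,"z":0,"turn":0},{"x":0,"y":0.01,"z":0,"turn":0}]'
python3 -m crank '[{"x":0,"y":0.01,"z":0,"turn":0},{"x":0,"y":0.01,"z":0,"turn":0}]'
```

```text
t: 11.18
ee_pos: [0.597, -0.2166, 0.2108]
tcp_rot: [0.11, -0.11, -0.699, 0.699]
force: [-2.0, -2.1, 2.9]
width: 0.177
t: 11.42
ee_pos: [0.597, -0.2166, 0.2107]
tcp_rot: [0.109, -0.11, -0.698, 0.699]
force: [-5.1, 0.1, 11.2]
width: 0.175
t: 11.68
ee_pos: [0.597, -0.2166, 0.2107]
tcp_rot: [0.109, -0.11, -0.698, 0.699]
force: [-7.5, 0.7, 19.3]
width: 0.175
```

Contact is at z = 0.2107, exactly the predicted height, rising to 19 N. I'll ease off, open and withdraw.

```bash

python3 -m crank '[{"x":0,"y":-0.015,"z":0,"turn":0},{"x":0,"y":-0.015,"z":0,"turn":0}]'
python3 -m crank '[{"x":0,"y":0,"z":0,"turn":0},{"x":0,"y":0,"z":0,"turn":0},{"x":0,"y":0,"z":0,"turn":0},{"x":0,"y":0,"z":0,"turn":0},{"x":0,"y":0,"z":0,"turn":0},{"x":0,"y":0,"z":0,"turn":0},{"x":0,"y":0,"z":0,"turn":0},{"x":0,"y":0,"z":0,"turn":0}]' 1
python3 -m crank '[{"x":0,"y":-0.15,"z":0,"turn":0},{"x":0,"y":-0.35,"z":0,"turn":0},{"x":0,"y":-0.6,"z":0,"turn":0},{"x":0,"y":-1,"z":0,"turn":0},{"x":0,"y":-1,"z":0,"turn":0}]'
python3 -m crank '[{"x":0,"y":0,"z":-0.4,"turn":0},{"x":0,"y":0,"z":-1,"turn":0},{"x":0,"y":0,"z":-1,"turn":0},{"x":0,"y":0,"z":-1,"turn":0}]'
python3 - <<'E'
from h import *
s=bot.snapshot("side");cv2.imwrite("pics/c6.png",cv2.resize(s['color'][50:384,200:440],None,fx=1.75,fy=1.75,interpolation=2))
s=bot.snapshot("side");cv2.imwrite("pics/c7.png",cv2.resize(s['color'][230:330,290:410],None,fx=6,fy=6,interpolation=2))
E
```

```text
t: 11.92
ee_pos: [0.597, -0.2166, 0.2107]
tcp_rot: [0.109, -0.11, -0.698, 0.699]
force: [-4.3, -1.7, 9.6]
width: 0.179
t: 12.92
ee_pos: [0.5968, -0.2166, 0.2097]
tcp_rot: [-0.11, 0.11, 0.699, -0.699]
force: [0.1, 0.2, -0.1]
width: 1.001
t: 13.55
ee_pos: [0.5989, -0.2171, 0.3358]
tcp_rot: [0.106, -0.113, -0.698, 0.699]
force: [0.8, -0.0, -0.7]
width: 0.998
t: 14.05
ee_pos: [0.6336, -0.1015, 0.3297]
tcp_rot: [0.109, -0.109, -0.699, 0.699]
force: [-0.8, -0.6, -0.2]
width: 1.003
```

View pics/c6.png

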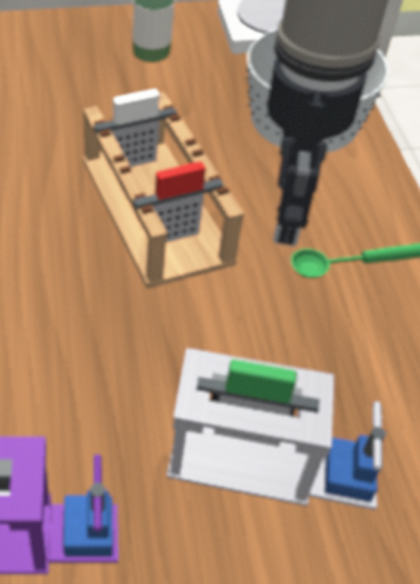

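View pics/c7.png

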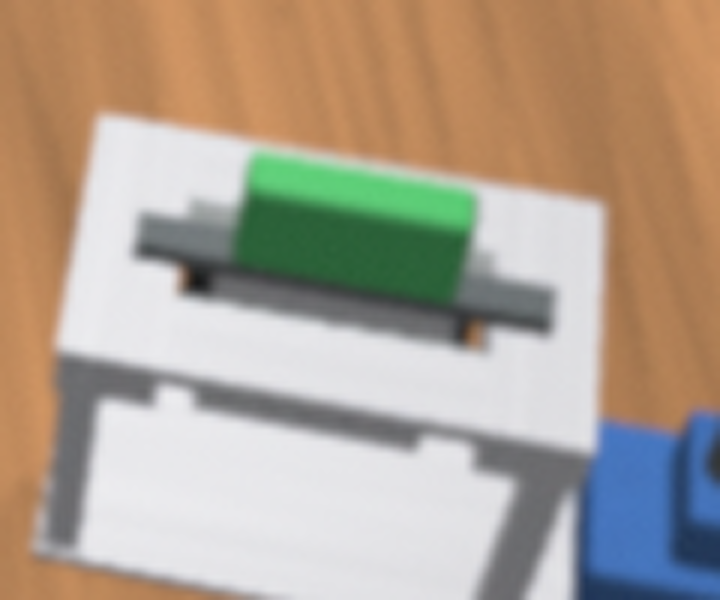

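The bar lies flat across both slot ends (crop (135,255) to (555,330)), parallel to the stand's edge. The red and white plates hang in the rack, and the arm is clear.

```bash
python3 -c "
from station import bot
print(bot.hand_in())"
```

```text
the job is handed in; nothing more can be done
None
```

I took the green plate out of the rack and pushed it down through the steel stand's slot until its shoulder bar rested on the top. Then I let go, backed the arm off and handed in, at about 14 s on the robot's clock.

**Last checks:**
- **Seating:** the hand met firm resistance at 0.2107 m, the height worked out for the bar resting on the top. The push there reached about 19 N.
- **After release:** the last pictures show the bar flat across both slot ends. The red and white plates are still in the rack, the purple stand shows no sign of being moved, and the arm is clear.
- **Not seen directly:** the flap's 3 to 8 N never showed, as forces were read only at the end of each move. I infer the flap gave way because the plate went to full depth and stayed there.

No check failed. The first batch of moves was refused because its rows lacked some of the four values; it moved nothing and took no robot time.

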